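Turn a cart wheel on its stand until the valve is at the top

TASK

Turn the cart wheel on its leaning stand until the valve stem with the green cap is at the very top of the wheel, in line with the green pointer, so the air line can reach it; the red bar across the wheel is in the way of a full sweep, so push one yellow spoke after another with the fingertips. Push the spokes gently, do not push on the tyre, rim or valve stem, grip nothing, leave the other things on the bench where they are, and finish with the wheel at rest and the hand away from it.

Things in the scene. Friction and masses are not known exactly. Their poses are not given: they have to be found in the camera images.
- stand: Fixed bench stand that carries the leaning wheel: grey base plate 260 x 420 x 14 mm flat on the table, red bearing block and steel post under the hub. Origin at the centre of its underside, z up, y to the left. Its x axis points to the wheel's downhill side (away from the robot when unturned); the wheel's highest point is on the -x side, nearest the robot.
- hub (a point): Centre of the hub in the wheel's middle plane, 150 mm straight above the stand's origin (axes as the stand's). The axle leans 30 degrees from vertical: it points along (0.5, 0, 0.866) in these axes, so the wheel's face looks up and away from the robot. Uphill in the wheel's plane is (-0.866, 0, 0.5). Below: 'height' means along the axle, from the middle plane, face side positive.
- yoke_mid (a point): Middle of the fixed red yoke bar, 20 mm wide, 410 long, level along the stand's y axis, which crosses over the wheel's face through the axle (three to nine o'clock), at height 26 to 36 mm. A post 24 mm wide, 193 mm from the axle, holds each end. No finger between the spokes can sweep past the bar; the half of the wheel on either side of it is open.
- wheel (a joint): Angle of the wheel about its axle, rad, no stops: 0 or any whole turn (6.283) = valve stem at the very top under the pointer. Grows anticlockwise looking down on the face, so from 0 the stem first moves towards -y of the stand. Dry friction of 0.25 N m holds it wherever it is left: a slow push of about 4 to 6 N half-way along a spoke turns it, and it stops at once when no longer pushed.
- spokes: Five yellow spokes 72 degrees apart, to be pushed sideways. Origin at the hub centre, z along the axle, turning with the wheel; the valve stem lies along this frame's -x, half-way between two spokes (spokes at 36, 108, 180 degrees from it). Each is a radial bar 14 mm wide, from the hub (radius 30, height -20 to 20) to the rim (radius 108), height -13 to 17 mm. Gaps are open right through.
- tyre: The wheel's aluminium rim (inner radius 108 mm, height -17 to 17 mm) and black tyre (outer radius 159 mm, 44 mm thick, so height -22 to 22 mm); origin at the hub centre, z along the axle. Not to be pushed.
- valve_stem: Black valve stem with a green cap, 14 mm thick, sticking inwards from the rim towards the hub, radius 109 to 86 mm, its centre line at height 4 mm. This origin is the hub centre: see valve for the stem. Not to be pushed.
- valve (a point): Middle of the valve stem, 98 mm from the axle, at height 4 mm; turns with the wheel.
- top_mark (a point): Fixed point on the stand where valve lies when the stem is exactly at the top of the wheel, in line with the green pointer.
- pointer_tip (a point): Inner end of the fixed green pointer, 12 mm wide and 24 long, on a red rod uphill of the tyre: 164 mm from the axle, at height 7 mm.
- spray_can: Bystander: blue spray can with a red cap, 54 mm diameter, 170 tall, standing; loose, origin at its underside. Leave it where it is.
- oil_bottle: Bystander: white bottle, 52 mm diameter, 120 tall, standing; loose, origin at its underside. Leave it where it is.
- bowl: Bystander: white bowl, 84 mm diameter, 35 tall; loose, origin at its underside. Leave it where it is.
- wrench: Bystander: steel spanner lying flat; loose, origin at its underside. Leave it where it is.
- screwdriver: Bystander: screwdriver lying flat; loose, origin at its underside. Leave it where it is.
- impact_socket: Bystander: dark steel socket, 28 mm diameter, 45 tall, standing; loose, origin at its underside. Leave it where it is.
- grease_jar: Bystander: grey jar with a yellow lid, 60 mm diameter, 60 tall, standing; loose, origin at its underside. Leave it where it is.

How it is judged:
By the outcome, as a careful person would: the job done as asked, in the order asked, and still so for the second after the job is handed in, with the robot touching nothing.
It also fails if it takes over 67 s, if anything falls off the work surface, if the arm or the gripper's body presses on something with over 40 N, if the wrist force passes 120 N, or if a joint passes its speed limit or range.

ROBOT

A 7-joint arm with a two-finger parallel gripper is mounted at the origin on the work surface. World frame = base frame: x ahead of the robot, y to its left, z up, the work surface at z = 0. Lengths are in m, angles in rad, forces in N, time in s.
With the tool pointing down it reaches from about 0.35 to 0.9 m from the base axis. Payload 19.9 kg.
Tool frame: the origin (TCP) lies between the finger pads; the fingertips stand tips_ahead ahead of it and the grasp point (between the pads) lies 5 mm behind it (tips_ahead is the distance from the TCP to the fingertips, in m); z points along the fingers, x is the direction in which the jaws open and shut, and the axes are right-handed (so a half turn about z gives the same grasp; the last joint's range is limited). The gripper opens to 85 mm and grips with 20 to 120 N. Pads are 22 mm wide; open, the fingers measure 114 mm over their backs; the gripper's body (76 mm by 85 mm) begins 54 mm behind the grasp point. The pads swing forward as they close: fully open they stand 13 mm farther back than shut.
Start: joints at [-1.155, 0.417, -0.01, 1.614, 0.005, 1.111, -0.053], TCP at [0.276, 0.561, 0.22] pointing down, gripper open.
Joint ranges: [-2.81, 2.81], [-0.39, 2.02], [-1.27, 1.25], [0.06, 2.57], [-1.19, 4.33], [0.19, 2], [-2.82, 2.82]. Speed limits (rad/s): [1.89, 1.89, 2.39, 2.39, 3.01, 3.01, 3.01].

INTERFACE

Orientations are given as [roll, pitch, yaw] about the fixed x, y, z axes, in that order (R = Rz(yaw) Ry(pitch) Rx(roll)).
In Python, from rig import get_state, grab_frame, calibration, sign_off, tips_ahead gives the robot as it stands.
- The arm moves only by the tool send_rows, never from a script. Its argument "rows" is a list that holds one entry, the list of rows, each a list of 5 numbers: the shift along the tool's x, y, z in m, then the turn about the tool's z in rad, then the opening, from 0 (shut) to 1 (fully open). In form: [[[dx, dy, dz, turn, hand], ...]]. A call has 1 to 8 rows; each row is the pose to reach, as a shift and turn from the pose commanded when the call began, along the tool's axes at that moment; what a row does not reach only later rows make up. A row lasts 1/12 s, in which the tool goes at most 41.7 mm and 7.16 degrees, less where a joint would pass 70% of its speed; a pose out of reach is approached as far as the arm can. A call with a gripper value outside its range is refused whole. The fingers move at their own pace and stop on an object; "force" is the grip in N (left out, the last holds). Time passes only in rows, so rows that repeat a pose let the fingers close. It gives the time, the measured TCP pose, the force and the opening at its end, in the units of the state.
- get_state(): the state, without advancing time (a new reading comes with each control period).
- grab_frame(name): name is "side" or "top"; returns the picture (400x640x3 uint8, red, green, blue); there is no depth.
- calibration(name): a dict with "fx", "fy", "cx", "cy" (pixels), "extrinsics" (4x4, takes a point from world to camera coordinates). Camera axes: x right, y down, z forward; pixel columns grow to the right and rows downward; lengths in m; the calibration is good to about 2 mm. A picture is of the moment at which its call begins. calibration takes no time and is no camera call.
- sign_off(): hands the job in, once; it reports no verdict.
The state is a dict: "time_s": time; "joint_pos": joint angles; "joint_vel": joint speeds; "tau": joint torques, N m; "eef_pos": TCP position; "tcp_rot": TCP orientation; "contact_force": force on the tool from outside, world axes, zero at the start; "moment": the same for the moment, N m; "gripper_width": finger opening in m.
Only numpy, scipy, OpenCV 4.12 (cv2) and the standard library are available. Lean on these libraries where they do the work, as an engineer would, in place of code of your own. Each camera call takes 0.05 s, during which the arm holds its last target. There are 200 camera calls.

## Working session

There is one attempt and no reset: what is moved stays moved. The work goes in short steps, Python scripts to look and compute and a tool call to move; the robot and the scene stay as the last step left them, time stands still between calls to the robot, and variables do not carry over. Pictures are saved under pics/ and viewed, about 8 in all and at most 12, crops included, and the job is handed in when it is done.

Besides the shell and the picture viewer there is one more tool, called after ">>>" in YAML: its name, and indented under it one key for each argument. send_rows: Moves the arm, as the interface text tells. Its arguments: {"type":"object","properties":{"rows":{"type":"array"},"force":{"type":"number"}},"required":["rows"]}

```bash
mkdir -p pics; ls; python3 - <<'E'
from rig import *
import cv2,numpy as np
s=get_state();print({k:np.round(v,3) for k,v in s.items()});print(tips_ahead)
for n in("side","top"):
    c=calibration(n);print(n,c)
    cv2.imwrite(f"pics/{n}0.png",grab_frame(n)[:,:,::-1])
E
```

```text
pics
{'time_s': np.float64(0.0), 'joint_pos': array([-1.154,  0.418, -0.01 ,  1.614,  0.005,  1.111, -0.053]), 'joint_vel': array([-0.001,  0.001,  0.   ,  0.   , -0.001, -0.002,  0.   ]), 'tau': array([-1.0000e-03, -8.6445e+01,  6.7800e-01, -4.3489e+01,  1.9000e-02,
        7.0000e-03, -0.0000e+00]), 'eef_pos': array([0.276, 0.56 , 0.22 ]), 'tcp_rot': array([3.141e+00, 1.000e-03, 1.113e+00]), 'contact_force': array([ 0.651, -0.572,  0.63 ]), 'moment': array([ 0.015, -0.05 , -0.004]), 'gripper_width': np.float64(0.085)}
0.014
side {'fx': 362.5671785354278, 'fy': 362.5671785354278, 'cx': 319.0381482468099, 'cy': 192.79147125337028, 'extrinsics': array([[ 0.86556202, -0.50017292,  0.02508872, -0.45809541],
       [-0.23562014, -0.45092941, -0.86089826,  0.28501394],
       [ 0.44191124,  0.73924943, -0.50815818,  0.6174254 ],
       [ 0.        ,  0.        ,  0.        ,  1.        ]])}
top {'fx': 510.08605845699947, 'fy': 510.08605845699947, 'cx': 319.2145179277187, 'cy': 196.64507368659523, 'extrinsics': array([[-0.01977269, -0.99969071, -0.01508414,  0.04928934],
       [-0.99216438,  0.02148094, -0.12307891,  0.57610557],
       [ 0.12336487,  0.01253235, -0.99228224,  1.26923786],
       [ 0.        ,  0.        ,  0.        ,  1.        ]])}
```

View pics/top0.png

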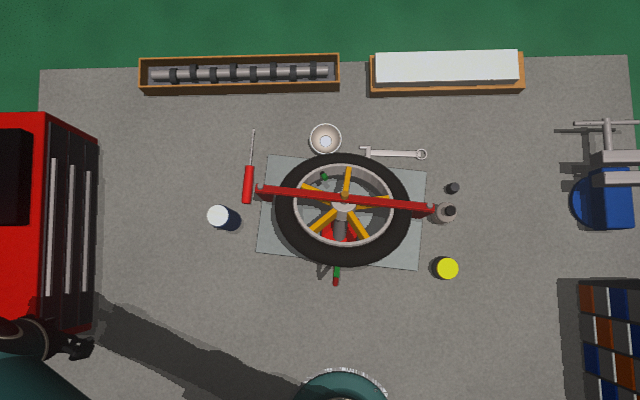

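View pics/side0.png

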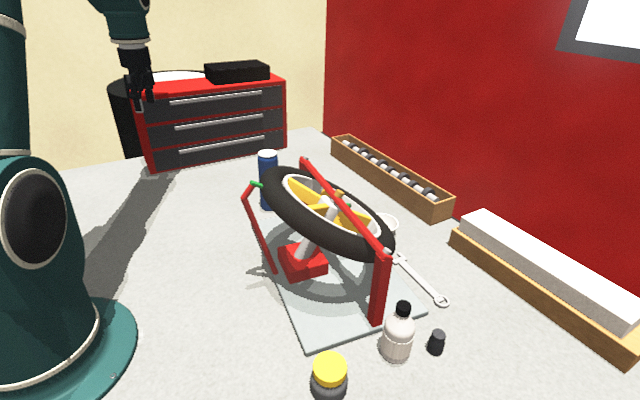

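The top view shows the wheel at (343,203), the yoke running from (258,190) to (435,210), the green pointer at (337,270) and the green cap near (323,176). I'll zoom in to measure these.

```bash
python3 - <<'E'
import cv2
a=cv2.imread("pics/top0.png")[140:290,245:445]
cv2.imwrite("pics/crop0.png",cv2.resize(a,None,fx=4,fy=4,interpolation=cv2.INTER_CUBIC))
E
```

```text
(no output)
```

View pics/crop0.png

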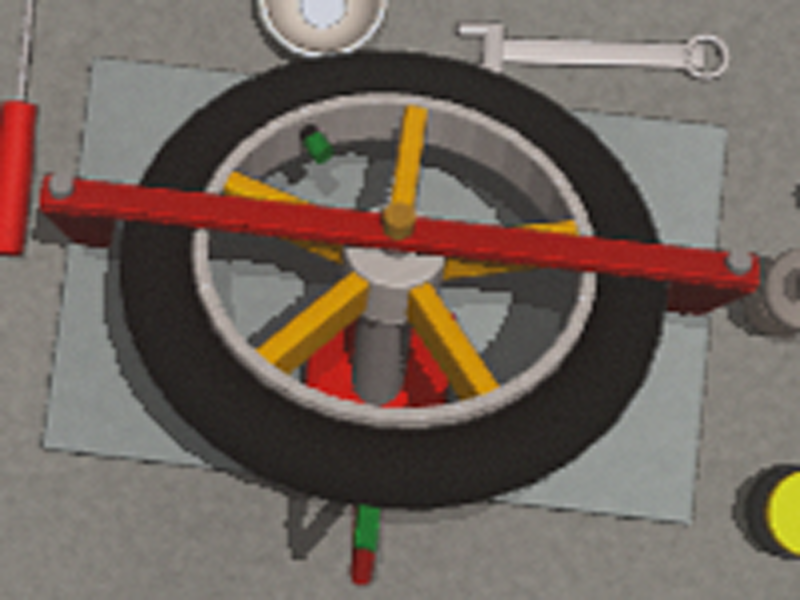

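```bash
cat > h.py <<'E'
import numpy as np,cv2,json
from rig import *
from scipy.optimize import least_squares
def proj(n,P):
    c=calibration(n);P=np.atleast_2d(P);p=P@c["extrinsics"][:3,:3].T+c["extrinsics"][:3,3]
    return np.c_[c["fx"]*p[:,0]/p[:,2]+c["cx"],c["fy"]*p[:,1]/p[:,2]+c["cy"]]
def w(st,p): # stand->world
    x,y,a=st;R=np.array([[np.cos(a),-np.sin(a),0],[np.sin(a),np.cos(a),0],[0,0,1]])
    return np.atleast_2d(p)@R.T+[x,y,0]
def wh(a,r,h=0): # wheel polar (deg from top, + toward -y) -> stand
    a=np.radians(a);U=np.array([-.866,0,.5]);V=np.array([0,-1,0]);A=np.array([.5,0,.866])
    return np.array([0,0,.15])+r*np.cos(a)*U+r*np.sin(a)*V+h*A
def overlay(n,st,th,f,box,s):
    im=grab_frame(n)[:,:,::-1].copy();raw=im.copy()
    x0,x1,y0,y1=box;c=cv2.resize(im[y0:y1,x0:x1],None,fx=s,fy=s,interpolation=cv2.INTER_CUBIC)
    def ln(P,col,cl=False):
        q=((proj(n,w(st,np.array(P)))-[x0-.5,y0-.5])*s).astype(int);cv2.polylines(c,[q],cl,col,1)
    B=[[sx*.13,sy*.21,.014] for sx,sy in((1,1),(1,-1),(-1,-1),(-1,1))]
    ln(B,(255,0,255),True);ln([wh(t,.108,.017) for t in range(0,360,5)],(255,0,0),True)
    ln([wh(0,.164,.007),wh(0,.188,.007)],(0,0,255))
    for k in range(5):ln([wh(th+36+72*k,.03,.017),wh(th+36+72*k,.108,.017)],(255,0,255))
    ln([wh(th,.086,.004),wh(th,.109,.004)],(255,255,0))
    cv2.imwrite("pics/"+f,c);return raw
E
python3 - <<'E'
from h import *
px=np.array([(93,57),(725,127),(690,522),(45,448)])/4+[245,140]-.4
B=np.array([[sx*.13,sy*.21,.014] for sx,sy in((1,1),(1,-1),(-1,-1),(-1,1))])
f=least_squares(lambda s:(proj("top",w(s,B))-px).ravel(),[.6,0,-.1])
print(f.x,f.fun)
st=f.x
sp=np.array([318,143])/4+[245,140]-.4
g=least_squares(lambda t:(proj("top",w(st,wh(t[0],.09,.004)))-sp).ravel(),[205.]);print(g.x,g.fun)
for t in(0,-47,25):print(t,w(st,wh(t,.065)))
json.dump([list(st),g.x[0]],open("fit.json","w"))
overlay("top",st,g.x[0],"ov1.png",(245,445,140,290),4)
overlay("side",st,g.x[0],"ov2.png",(230,430,140,340),3)
E
```

```text
[ 0.54084236 -0.01899328 -0.132863  ] [-0.49450503 -0.47601117  0.89114385 -0.64641351  0.72488857  0.58555987
 -1.1378916   0.42128421]
[213.80314594] [0.76262148 1.98898139]
0 [[ 0.48504846 -0.01153641  0.1825    ]]
-47 [[0.50908849 0.03321132 0.17216495]]
25 [[ 0.48663687 -0.03946314  0.179455  ]]
```

View pics/ov1.png

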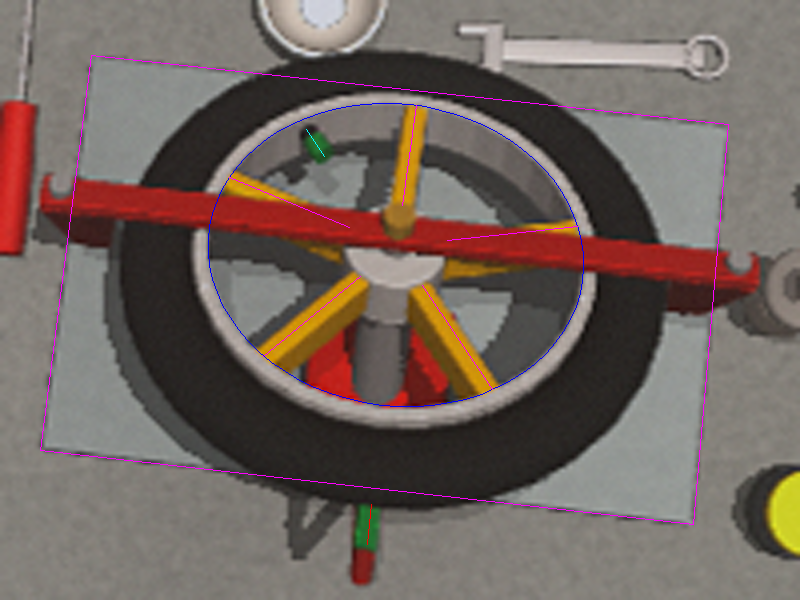

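View pics/ov2.png

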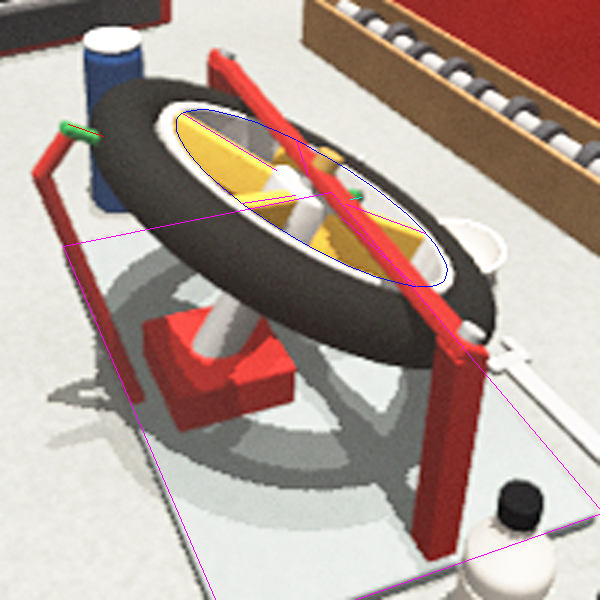

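Both overlays fit: plate, pointer, spokes and stem land within about 1 px, putting the stem at about 213°. It needs about +147°, in two strokes on the near (uphill) half. Next I compute the waypoints.

```bash
cat >> h.py <<'E'
def shift(P,yaw): # world TCP target -> rows values from current pose
    s=get_state();a=s["tcp_rot"][2];d=np.array(P)-s["eef_pos"]
    t=(a-yaw+np.pi)%(2*np.pi)-np.pi
    return np.round([d[0]*np.cos(a)+d[1]*np.sin(a),d[0]*np.sin(a)-d[1]*np.cos(a),-d[2],t],4)
def tip(st,a,r=.065,h=-.004): return w(st,wh(a,r,h))[0]+[0,0,.014]
E
python3 - <<'E'
from h import *
st,_=json.load(open("fit.json"))
P=tip(st,-68);print(P,shift([*P[:2],.31],st[2]))
E
```

```text
[0.52594294 0.04380086 0.17271071] [-0.353   0.4524 -0.0902  1.2459]
```

>>> send_rows:
  rows:
    - [[0,0,-0.04,0.1,0],[0,0,-0.08,0.22,0],[-0.02,0.025,-0.12,0.34,0],[-0.045,0.06,-0.12,0.46,0],[-0.07,0.09,-0.12,0.58,0],[-0.095,0.12,-0.12,0.7,0],[-0.12,0.15,-0.12,0.82,0],[-0.145,0.185,-0.12,0.94,0]]
  force: 20

```text
time_s: 0.87
eef_pos: [0.3775, 0.3479, 0.3403]
tcp_rot: [-3.141, 0.0, 0.167]
contact_force: [1.3, 0.9, 0.1]
gripper_width: 0.0
```

```bash
python3 - <<'E'
from h import *
st,_=json.load(open("fit.json"))
P=tip(st,-68);print(shift([*P[:2],.31],st[2]),tips_ahead,get_state()["gripper_width"])
E
```

```text
[0.0957 0.3246 0.0303 0.3003] 0.014 1.2591279439115333e-05
```

>>> send_rows:
  rows:
    - [[0.01,0.04,0,0.06,0],[0.022,0.078,0,0.12,0],[0.034,0.117,0,0.18,0],[0.046,0.156,0,0.24,0],[0.058,0.195,0,0.3,0],[0.07,0.234,0,0.3,0],[0.082,0.273,0,0.3,0],[0.092,0.31,0.01,0.3,0]]

```text
time_s: 1.53
eef_pos: [0.5227, 0.0583, 0.3317]
tcp_rot: [-3.141, -0.003, -0.127]
contact_force: [1.3, 1.6, -0.1]
gripper_width: 0.0001
```

```bash
python3 - <<'E'
from h import *
st,_=json.load(open("fit.json"))
print(get_state()["eef_pos"],shift(tip(st,-68),st[2]))
E
```

```text
[0.52268077 0.05828824 0.33168671] [0.0051 0.014  0.159  0.0056]
```

>>> send_rows:
  rows:
    - [[0.004,0.0145,0,0,0],[0.004,0.0145,0.03,0,0],[0.004,0.0145,0.06,0,0],[0.004,0.0145,0.085,0,0],[0.004,0.0145,0.1,0,0],[0.004,0.0145,0.1,0,0],[0.004,0.0145,0.1,0,0]]

```text
time_s: 2.12
eef_pos: [0.5234, 0.0454, 0.2303]
tcp_rot: [3.141, 0.001, -0.127]
contact_force: [0.1, -0.7, 0.3]
gripper_width: 0.0
```

```bash
python3 - <<'E'
from h import *
st,th=json.load(open("fit.json"))
print(get_state()["eef_pos"],shift(tip(st,-68),st[2]))
overlay("side",st,213,"ov3.png",(230,430,100,300),3)
e=get_state()["eef_pos"];print((proj("side",[e,e-[0,0,.014]])-[230,100])*3)
E
```

```text
[0.52343676 0.04544265 0.23025766] [0.0027 0.0013 0.0575 0.0057]
[[236.43569213 196.04601113]
 [236.22361347 213.7788276 ]]
```

View pics/ov3.png

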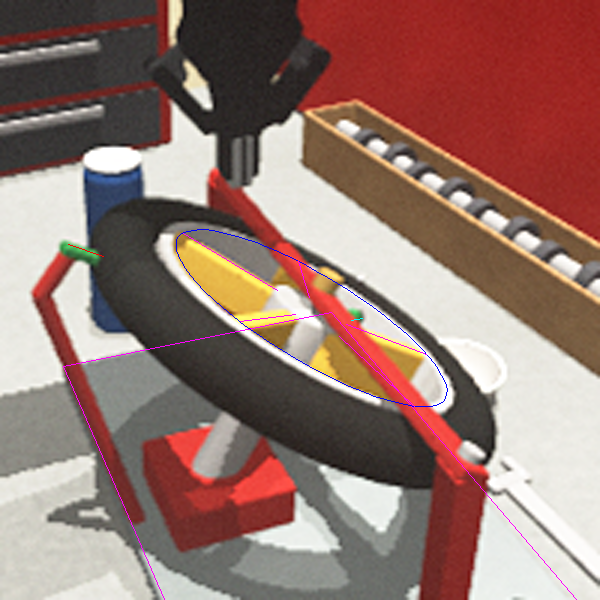

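The fingertips seem to end at about (237,185) in the crop, higher than the predicted (236,214). I'll check that before going in.

```bash
python3 - <<'E'
from h import *
im=grab_frame("side")[:,:,::-1];e=get_state()["eef_pos"];print(e)
x0,y0,s=270,125,8
c=cv2.resize(im[y0:y0+70,x0:x0+80],None,fx=s,fy=s,interpolation=cv2.INTER_NEAREST)
for d in(-.03,-.014,0,.014,.03):
    q=((proj("side",e+[0,0,d])[0]-[x0-.5,y0-.5])*s).astype(int);cv2.circle(c,tuple(map(int,q)),3,(255,0,255) if d else (0,255,0),-1)
cv2.imwrite("pics/z4.png",c)
E
```

```text
[0.52415958 0.04560318 0.23144598]
```

View pics/z4.png

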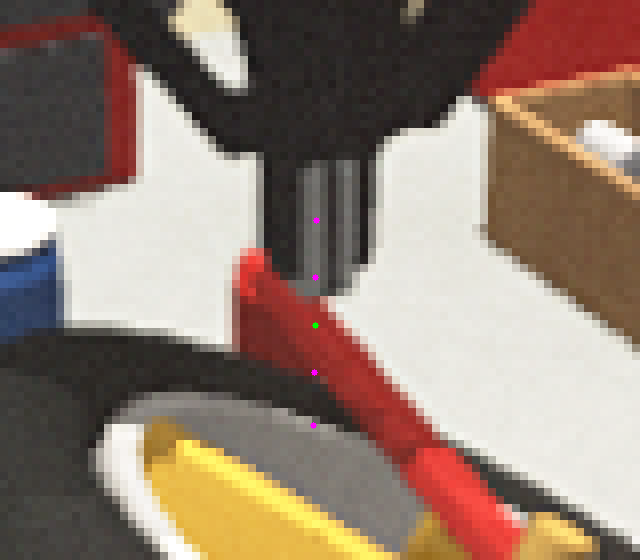

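```bash
python3 - <<'E'
from h import *
s=8
im=cv2.imread("pics/side0.png")
def crop(im,n,e,x0,y0,wd,hh,yaw):
    c=cv2.resize(im[y0:y0+hh,x0:x0+wd],None,fx=s,fy=s,interpolation=cv2.INTER_NEAREST)
    for d in(-.014,0,.014):
      for o in (-.0425,0,.0425) if yaw else (0,):
        q=((proj(n,np.array(e)+[o*np.cos(1.113) if yaw else 0,o*np.sin(1.113) if yaw else 0,d])[0]-[x0-.5,y0-.5])*s).astype(int);cv2.circle(c,tuple(map(int,q)),3,(255,0,255) if d else (0,255,0),-1)
    return c
a=crop(im,"side",[.276,.5605,.22],115,70,48,50,1)
e=get_state()["eef_pos"];t=grab_frame("top")[:,:,::-1]
q=proj("top",e)[0].astype(int);print(q)
b=crop(t,"top",e,q[0]-25,q[1]-25,50,50,0)
cv2.imwrite("pics/z5.png",np.hstack([a,b]))
E
```

```text
[314 209]
```

View pics/z5.png

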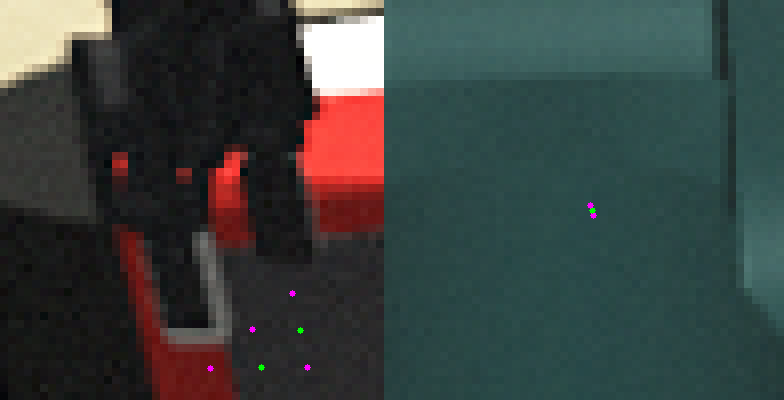

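In both views the fingertips sit about 22 mm higher than the stated TCP plus tips_ahead would put them. I'll rely on touch and pictures for depth. I'm also turning the hand 90° so its wide side lies along the push direction, clear of the tyre.

>>> send_rows:
  rows:
    - [[0.002,0.001,-0.02,0.12,0],[0.002,0.001,-0.02,0.24,0],[0.002,0.001,-0.02,0.36,0],[0.002,0.001,-0.02,0.48,0],[0.002,0.001,-0.02,0.6,0],[0.002,0.001,-0.02,0.72,0],[0.002,0.001,-0.02,0.84,0],[0.002,0.001,-0.02,0.96,0]]

```text
time_s: 2.93
eef_pos: [0.5258, 0.0445, 0.2513]
tcp_rot: [-3.14, -0.0, -1.093]
contact_force: [0.3, 0.9, -0.6]
gripper_width: -0.0004
```

>>> send_rows:
  rows:
    - [[0,0,0,0.12,0],[0,0,0,0.24,0],[0,0,0,0.36,0],[0,0,0,0.48,0],[0,0,0,0.6,0],[0,0,0,0.61,0],[0,0,0,0.61,0],[0,0,0,0.61,0]]

```text
time_s: 3.6
eef_pos: [0.5256, 0.0445, 0.2507]
tcp_rot: [-3.141, 0.0, -1.693]
contact_force: [-0.2, 1.2, 0.3]
gripper_width: -0.0002
```

```bash
python3 - <<'E'
from h import *
st,_=json.load(open("fit.json"))
s=get_state();print(s["eef_pos"],s["contact_force"],s["joint_pos"])
for h in(.02,-.004,-.02):print(shift(tip(st,-68,h=h),st[2]-np.pi/2))
E
```

```text
[0.52561573 0.04447952 0.25069423] [-0.229528    1.224689    0.30688744] [-0.8086797   0.27188322  0.79622004  1.84110229 -0.21555882  1.11650551
 -1.6281374 ]
[ 0.0008 -0.0124  0.0572  0.011 ]
[ 0.0006 -0.0004  0.078   0.011 ]
[0.0005 0.0076 0.0918 0.011 ]
```

>>> send_rows:
  rows:
    - [[-0.002,0,0.02,0,0],[-0.002,0,0.035,0,0],[-0.002,0,0.045,0,0],[-0.002,0,0.055,0,0],[-0.002,0,0.065,0,0],[-0.002,0,0.073,0,0],[-0.002,0,0.078,0,0],[-0.002,0,0.078,0,0]]

```text
time_s: 4.27
eef_pos: [0.5254, 0.0462, 0.1714]
tcp_rot: [3.141, -0.001, -1.697]
contact_force: [0.1, 0.3, -0.4]
gripper_width: 0.0
```

```bash
python3 - <<'E'
from h import *
st,th=json.load(open("fit.json"))
e=get_state()["eef_pos"]
overlay("side",st,213,"ov6.png",(270,390,125,225),6)
print(e,(proj("side",[e,e-[0,0,.014]])-[270,125])*6)
E
```

```text
[0.52537128 0.04618356 0.17135545] [[233.73202252 387.30858914]
 [233.31684848 420.10083996]]
```

View pics/ov6.png

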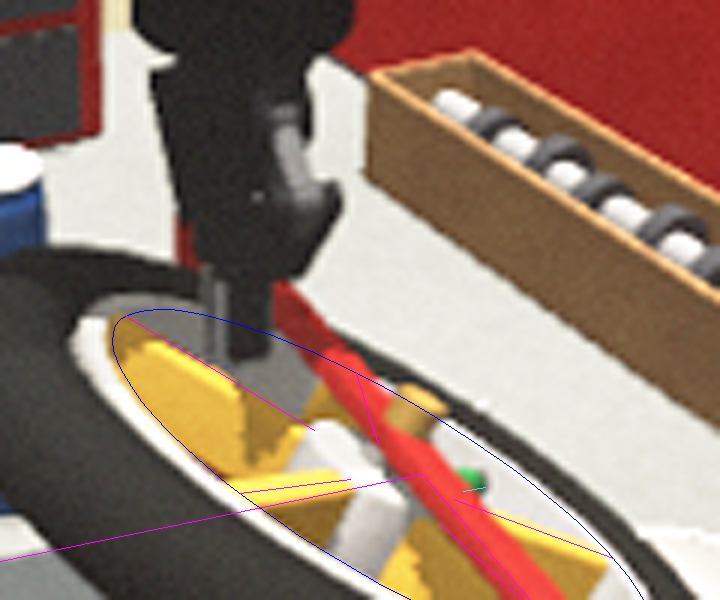

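The fingertips, at about (235,362), end just above the spoke's top edge at (240,385). They need to go about 20 mm deeper to engage it.

```bash
cat >> h.py <<'E'
def arc(st,angs,r=.065,c=-.013,off=None): # rows relative to current measured
    for a in angs:
        p=w(st,wh(a,r))[0]+[0,0,c];print(a,shift(p,st[2]-np.pi/2)[:3])
E
python3 - <<'E'
from h import *
st,_=json.load(open("fit.json"))
arc(st,range(-70,-26,4))
E
```

```text
-70 [ 0.0015 -0.0045  0.0239]
-66 [ 0.0032 -0.0008  0.0218]
-62 [0.0052 0.0027 0.0198]
-58 [0.0074 0.0062 0.0178]
-54 [0.0099 0.0094 0.0159]
-50 [0.0127 0.0126 0.0141]
-46 [0.0157 0.0155 0.0124]
-42 [0.019  0.0182 0.0109]
-38 [0.0224 0.0208 0.0094]
-34 [0.0261 0.0231 0.0081]
-30 [0.0299 0.0252 0.0069]
```

>>> send_rows:
  rows:
    - [[0.001,0,0.008,0,0],[0.001,0,0.015,0,0],[0.001,0,0.021,0,0],[0.003,0,0.0215,0,0],[0.005,0.0027,0.02,0,0],[0.0075,0.006,0.018,0,0],[0.01,0.0095,0.016,0,0],[0.0125,0.0125,0.014,0,0]]

```text
time_s: 4.98
eef_pos: [0.5121, 0.0355, 0.1588]
tcp_rot: [-3.14, 0.0, -1.697]
contact_force: [3.9, 1.9, -2.6]
gripper_width: 0.0004
```

```bash
python3 - <<'E'
from h import *
st,_=json.load(open("fit.json"))
s=get_state();print(s["eef_pos"],s["contact_force"])
arc(st,range(-50,-8,4))
E
```

```text
[0.51212473 0.03546162 0.15883919] [ 3.90674682  1.85856014 -2.62198942]
-50 [0.0004 0.0005 0.0009]
-46 [ 0.0034  0.0034 -0.0007]
-42 [ 0.0066  0.0062 -0.0023]
-38 [ 0.0101  0.0087 -0.0038]
-34 [ 0.0137  0.0111 -0.0051]
-30 [ 0.0176  0.0132 -0.0063]
-26 [ 0.0216  0.0151 -0.0074]
-22 [ 0.0257  0.0167 -0.0083]
-18 [ 0.03    0.0181 -0.0091]
-14 [ 0.0343  0.0192 -0.0097]
-10 [ 0.0387  0.02   -0.0102]
```

>>> send_rows:
  rows:
    - [[0.0034,0.0034,-0.0007,0,0],[0.0066,0.0062,-0.0023,0,0],[0.01,0.0087,-0.0038,0,0],[0.0137,0.011,-0.005,0,0],[0.0176,0.0132,-0.0063,0,0],[0.0216,0.015,-0.0074,0,0],[0.0257,0.0167,-0.0083,0,0],[0.03,0.018,-0.009,0,0]]

```text
time_s: 5.65
eef_pos: [0.4904, 0.0082, 0.1678]
tcp_rot: [-3.14, 0.001, -1.697]
contact_force: [4.0, 5.1, -2.4]
gripper_width: -0.0002
```

```bash
python3 - <<'E'
from h import *
st,_=json.load(open("fit.json"))
s=get_state();print(s["eef_pos"],s["contact_force"])
arc(st,range(-18,30,4))
overlay("top",st,213+(-18+50),"t7.png",(245,445,140,290),4)
E
```

```text
[0.49037351 0.00823127 0.16781269] [ 3.98473773  5.14870447 -2.39181917]
-18 [ 0.0002 -0.0001 -0.0001]
-14 [ 0.0046  0.001  -0.0007]
-10 [ 0.009   0.0019 -0.0012]
-6 [ 0.0135  0.0024 -0.0015]
-2 [ 0.018   0.0028 -0.0017]
2 [ 0.0225  0.0028 -0.0017]
6 [ 0.0271  0.0025 -0.0015]
10 [ 0.0316  0.002  -0.0012]
14 [ 0.036   0.0012 -0.0007]
18 [ 0.0404  0.0002 -0.0001]
22 [ 0.0447 -0.0011  0.0007]
26 [ 0.0488 -0.0027  0.0016]
```

Contact is steady at about 6 N, so I'll continue the sweep.

>>> send_rows:
  rows:
    - [[0.0046,0.001,-0.0007,0,0],[0.009,0.002,-0.0012,0,0],[0.0135,0.0025,-0.0015,0,0],[0.018,0.0028,-0.0017,0,0],[0.0225,0.0028,-0.0017,0,0],[0.027,0.0025,-0.0015,0,0],[0.0316,0.002,-0.0012,0,0],[0.036,0.0012,-0.0007,0,0]]

```text
time_s: 6.37
eef_pos: [0.4844, -0.0271, 0.1681]
tcp_rot: [-3.141, 0.001, -1.696]
contact_force: [1.1, 6.4, -1.3]
gripper_width: 0.0001
```

```bash
python3 - <<'E'
from h import *
st,_=json.load(open("fit.json"))
s=get_state();print(s["eef_pos"],s["contact_force"])
arc(st,range(14,36,4))
E
```

```text
[ 0.48437134 -0.02705001  0.1681481 ] [ 1.05165082  6.40147929 -1.3086316 ]
14 [ 0.0003 -0.0003 -0.0004]
18 [ 0.0046 -0.0013  0.0002]
22 [ 0.0089 -0.0026  0.001 ]
26 [ 0.0131 -0.0042  0.0019]
30 [ 0.0171 -0.006   0.003 ]
34 [ 0.0209 -0.0081  0.0042]
```

>>> send_rows:
  rows:
    - [[0.0046,-0.0013,0.0002,0,0],[0.009,-0.0026,0.001,0,0],[0.013,-0.0042,0.002,0,0],[0.017,-0.006,0.003,0,0],[0.014,-0.005,0.003,0,0],[0.011,-0.005,0.0,0,0],[0.011,-0.005,-0.035,0,0],[0.011,-0.005,-0.07,0,0]]

```text
time_s: 7.03
eef_pos: [0.4869, -0.0391, 0.2383]
tcp_rot: [3.139, -0.002, -1.698]
contact_force: [-0.0, -0.2, 1.5]
gripper_width: -0.0005
```

```bash
python3 - <<'E'
from h import *
st,_=json.load(open("fit.json"))
s=get_state();print(s["eef_pos"],s["contact_force"])
arc(st,[-50])
overlay("top",st,306,"t8.png",(245,445,140,290),4)
overlay("side",st,306,"s8.png",(270,390,125,225),6)
E
```

```text
[ 0.48685477 -0.03909846  0.23826246] [-0.04064511 -0.15394139  1.5256153 ]
-50 [-0.0768 -0.0151  0.0804]
```

View pics/s8.png

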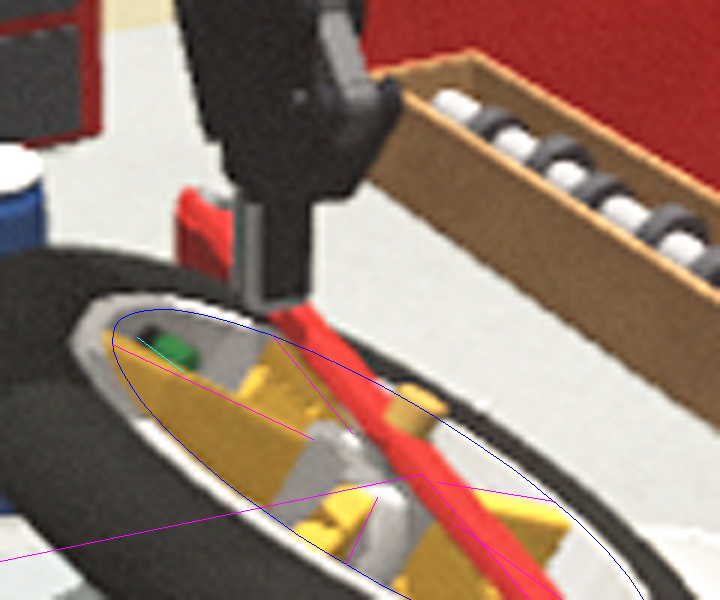

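```bash
cat >> h.py <<'E'
def theta(n,st,g):
    im=grab_frame(n);hsv=cv2.cvtColor(im,cv2.COLOR_RGB2HSV)
    m=cv2.inRange(hsv,(50,100,40),(75,255,255));N,_,S,C=cv2.connectedComponentsWithStats(m)
    # expected pixel nearest
    best=None
    for k in range(1,N):
        if S[k,4]<6: continue
        f=least_squares(lambda t:(proj(n,w(st,wh(t[0],.092,.006)))[0]-C[k]),[g])
        print(n,C[k].round(1),S[k,4],f.x.round(1),np.abs(f.fun).max().round(1))
E
python3 - <<'E'
from h import *
st,_=json.load(open("fit.json"))
theta("side",st,-48.);theta("top",st,-48.)
im=cv2.imread("pics/top0.png")
E
```

```text
side [256.1 183.9] 42 [-23.8] 36.6
side [298.6 183.1] 25 [-54.4] 1.2
top [297.1  31.8] 38670 [-155.5] 142.7
top [637.4 135.2] 99 [103.7] 255.5
top [306.5 217.4] 30 [-58.7] 0.5
top [ 11.6 373.8] 1217 [-59.3] 295.3
```

```bash
python3 - <<'E'
from h import *
st,_=json.load(open("fit.json"))
print(get_state()["eef_pos"]);arc(st,[-52],r=.058)
E
```

```text
[ 0.48823708 -0.0386076   0.23877308]
-52 [-0.072  -0.0192  0.0839]
```

>>> send_rows:
  rows:
    - [[-0.03,-0.008,-0.005,0,0],[-0.06,-0.016,-0.005,0,0],[-0.072,-0.019,0,0,0],[-0.072,-0.019,0.02,0,0],[-0.072,-0.019,0.04,0,0],[-0.072,-0.019,0.055,0,0],[-0.072,-0.019,0.07,0,0],[-0.072,-0.019,0.08,0,0]]

```text
time_s: 7.9
eef_pos: [0.5147, 0.0299, 0.1557]
tcp_rot: [3.139, -0.001, -1.697]
contact_force: [-0.2, 0.3, -0.2]
gripper_width: -0.0003
```

```bash
python3 - <<'E'
from h import *
st,_=json.load(open("fit.json"))
s=get_state();print(s["eef_pos"],s["contact_force"])
arc(st,range(-52,-14,4),r=.058)
overlay("side",st,303,"s9.png",(270,390,125,225),6)
theta("side",st,-55.)
E
```

```text
[0.51469309 0.02986055 0.15571775] [-0.15522412  0.34021608 -0.17225208]
-52 [-0.0007 -0.0015  0.0009]
-48 [ 0.0018  0.0012 -0.0007]
-44 [ 0.0046  0.0038 -0.0021]
-40 [ 0.0076  0.0061 -0.0035]
-36 [ 0.0108  0.0083 -0.0047]
-32 [ 0.0142  0.0103 -0.0059]
-28 [ 0.0176  0.0121 -0.0069]
-24 [ 0.0213  0.0136 -0.0078]
-20 [ 0.025   0.015  -0.0085]
-16 [ 0.0289  0.0161 -0.0092]
side [256.3 183.9] 53 [-23.8] 36.4
side [298.3 183.1] 21 [-53.4] 1.2
```

View pics/s9.png

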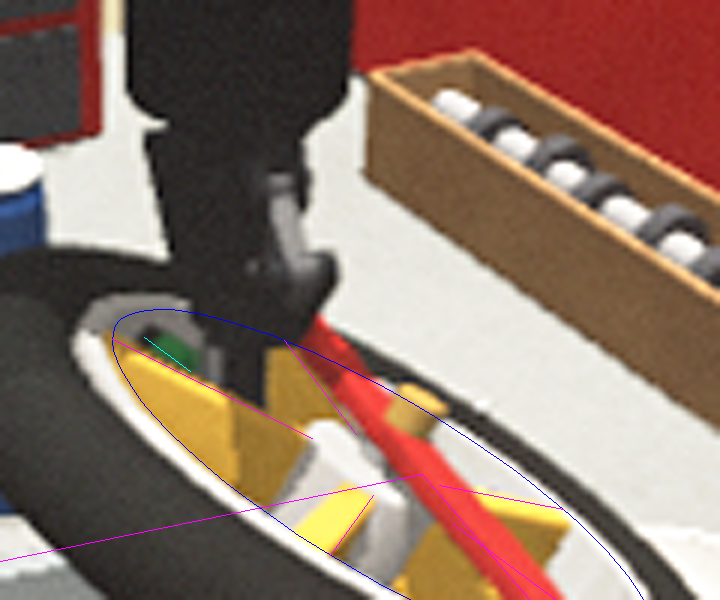

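The finger is in the gap behind the next spoke at about (240,390), clear of the green cap at (178,350). I start the second stroke.

>>> send_rows:
  rows:
    - [[0.0046,0.0038,-0.002,0,0],[0.0076,0.006,-0.0035,0,0],[0.0108,0.0083,-0.0047,0,0],[0.0142,0.0103,-0.006,0,0],[0.0176,0.012,-0.007,0,0],[0.0213,0.0136,-0.0078,0,0],[0.025,0.015,-0.0085,0,0],[0.029,0.016,-0.0092,0,0]]

```text
time_s: 8.67
eef_pos: [0.4967, 0.0036, 0.168]
tcp_rot: [-3.14, 0.001, -1.696]
contact_force: [3.5, 5.7, -4.0]
gripper_width: 0.0001
```

```bash
python3 - <<'E'
from h import *
st,_=json.load(open("fit.json"))
s=get_state();print(s["eef_pos"],s["contact_force"])
arc(st,range(-16,16,4),r=.058)
theta("side",st,-25.)
E
```

```text
[0.49668535 0.00360205 0.16803111] [ 3.48389694  5.71256644 -4.02886061]
-16 [0.0005 0.0015 0.0032]
-12 [0.0045 0.0024 0.0027]
-8 [0.0085 0.003  0.0023]
-4 [0.0125 0.0034 0.0021]
0 [0.0165 0.0036 0.002 ]
4 [0.0206 0.0035 0.0021]
8 [0.0246 0.0032 0.0023]
12 [0.0286 0.0026 0.0027]
side [256.5 183.9] 52 [-23.8] 36.2
side [291.5 186.2] 22 [-29.6] 1.6
```

>>> send_rows:
  rows:
    - [[0.0045,0.001,0,0,0],[0.0085,0.0018,-0.0004,0,0],[0.0125,0.0022,-0.0006,0,0],[0.0165,0.0023,-0.0006,0,0],[0.0206,0.0022,-0.0006,0,0],[0.0206,0.0022,-0.0006,0,0]]

```text
time_s: 9.22
eef_pos: [0.4915, -0.0174, 0.1683]
tcp_rot: [-3.141, 0.0, -1.697]
contact_force: [1.1, 1.1, -0.5]
gripper_width: -0.0003
```

```bash
python3 - <<'E'
from h import *
st,_=json.load(open("fit.json"))
s=get_state();print(s["eef_pos"],s["contact_force"])
arc(st,range(4,16,2),r=.058)
theta("side",st,-10.);print(proj("side",w(st,wh(0,.092,.006))),proj("side",w(st,wh(-10,.092,.006))))
E
```

```text
[ 0.49154196 -0.01743432  0.16827549] [ 1.08572995  1.14851957 -0.4597908 ]
4 [-0.0009  0.001   0.0023]
6 [0.0011 0.0009 0.0024]
8 [0.0031 0.0007 0.0026]
10 [0.0051 0.0004 0.0027]
12 [0.0071 0.0001 0.0029]
14 [ 0.009  -0.0003  0.0031]
side [256.1 183.9] 52 [-23.8] 36.6
side [293.7 191.6] 7 [-11.7] 0.4
[[295.54236864 195.97102885]] [[293.4898402  192.30023115]]
```

>>> send_rows:
  rows:
    - [[0.002,0,0.0005,0,0],[0.004,-0.0003,0.001,0,0],[0.006,-0.0006,0.0015,0,0],[0.0075,-0.001,0.0015,0,0],[0.0075,-0.001,0.0015,0,0],[0.0045,-0.001,0.0015,0,0],[0.003,-0.001,-0.03,0,0],[0.003,-0.001,-0.07,0,0]]

```text
time_s: 9.93
eef_pos: [0.4905, -0.0202, 0.2366]
tcp_rot: [3.137, -0.003, -1.697]
contact_force: [0.1, 1.1, 0.4]
gripper_width: 0.0002
```

>>> send_rows:
  rows:
    - [[0,0,-0.04,0,0],[0,0.04,-0.08,0,0],[0,0.08,-0.08,0,0],[0,0.12,-0.08,0,0],[0,0.15,-0.08,0,0],[0,0.16,-0.08,0,0],[0,0.16,-0.08,0,0]]

```text
time_s: 10.52
eef_pos: [0.33, 0.0003, 0.3178]
tcp_rot: [-3.141, 0.003, -1.695]
contact_force: [1.3, -0.2, 0.9]
gripper_width: -0.0002
```

```bash
python3 - <<'E'
from h import *
st,_=json.load(open("fit.json"))
s=get_state();print(s["eef_pos"],s["contact_force"])
theta("side",st,-5.);theta("top",st,-5.)
overlay("top",st,-3,"t10.png",(290,400,150,270),5)
E
```

```text
[0.3300089  0.00033273 0.31777525] [ 1.29781871 -0.22036115  0.88862355]
side [256.3 183.7] 52 [-23.9] 36.5
top [297.1  31.8] 38674 [-155.5] 142.7
top [637.4 135.2] 99 [103.7] 255.5
top [337.8 237.3] 31 [-3.] 0.2
top [336.3 271.1] 60 [0.1] 33.7
top [ 11.6 373.7] 1218 [-59.3] 295.3
```

View pics/t10.png

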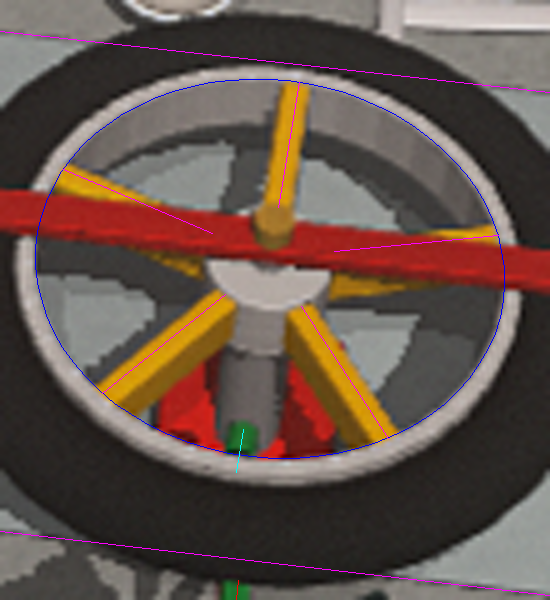

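```bash
python3 - <<'E'
from h import *
st,_=json.load(open("fit.json"))
print("pointer pred",proj("top",w(st,[wh(0,.164,.007),wh(0,.176,.009),wh(0,.188,.007)])))
print("stem pred 0,-3",proj("top",w(st,[wh(0,.092,.006),wh(-3,.092,.006)])))
print("side pointer",proj("side",w(st,[wh(0,.176,.009)])))
# rim/white + red yoke fit: yellow-mask overlap refit of (dx,dy,th)
im=np.mean([grab_frame("top").astype(float) for _ in range(4)],0).astype(np.uint8)
cv2.imwrite("pics/top11.png",im[:,:,::-1])
hsv=cv2.cvtColor(im,cv2.COLOR_RGB2HSV)
m=cv2.inRange(hsv,(18,170,150),(32,255,255))  # bright top faces
m[:165]=0;m[255:]=0;m[:,:290]=0;m[:,400:]=0
for nm,sl in(("left",(290,337)),("right",(345,385))):
    mm=m.copy();mm[:,:sl[0]]=0;mm[:,sl[1]:]=0;mm[:208]=0
    ys,xs=np.nonzero(mm);pts=np.c_[xs,ys].astype(np.float32)
    v=cv2.fitLine(pts,cv2.DIST_HUBER,0,.01,.01).ravel();print(nm,len(pts),pts.mean(0),np.degrees(np.arctan2(v[1],v[0])))
for th in(-6,-3,0,3):
    for k in(-36,36):
        q=proj("top",w(st,[wh(th+k,.04,.017),wh(th+k,.1,.017)]));d=q[1]-q[0];print(th,k,q.mean(0).round(1),np.degrees(np.arctan2(d[1],d[0])).round(1))
E
```

```text
pointer pred [[337.28621856 265.61870945]
 [336.87567201 270.13166381]
 [336.32395785 275.63099554]]
stem pred 0,-3 [[339.99080467 237.36263394]
 [337.82785996 237.06964825]]
side pointer [[258.71786966 182.05902105]]
left 167 [322.62875 219.07785] -38.677296
right 174 [358.12643 223.7069 ] 56.45521
-6 -36 [320.9 217.5] 144.3
-6 36 [357.2 224.8] 60.0
-3 -36 [322.  218.5] 141.2
-3 36 [358.7 224.2] 56.8
0 -36 [323.2 219.5] 138.1
0 36 [360.1 223.6] 53.6
3 -36 [324.5 220.4] 134.9
3 36 [361.4 222.9] 50.6
```

```bash
python3 - <<'E'
from h import *
st,_=json.load(open("fit.json"))
arc(st,[4,12,15],r=.058,c=-.012)
e=get_state()["eef_pos"];print(e)
# previous end point (commanded) in same terms
a=-1.697;p=np.array([0.49154,-.01743,.1683])+np.array([np.cos(a),np.sin(a),0])*.0075+np.array([np.sin(a),-np.cos(a),0])*-.001
print(p,shift(p,a))
E
```

```text
4 [-0.0037 -0.1575  0.1506]
12 [ 0.0043 -0.1585  0.1511]
15 [ 0.0072 -0.1591  0.1515]
[ 3.33897380e-01 -1.23108980e-04  3.17501395e-01]
[ 0.49158803 -0.02499622  0.1683    ] [ 0.0047 -0.1596  0.1492 -0.0007]
```

>>> send_rows:
  rows:
    - [[-0.002,-0.04,0,0,0],[-0.002,-0.08,0,0,0],[-0.002,-0.12,0,0,0],[-0.002,-0.15,0,0,0],[-0.002,-0.16,0.03,0,0],[-0.002,-0.16,0.06,0,0],[-0.002,-0.16,0.08,0,0],[-0.002,-0.16,0.08,0,0]]

```text
time_s: 11.53
eef_pos: [0.491, -0.0185, 0.2339]
tcp_rot: [3.136, -0.005, -1.698]
contact_force: [-0.6, -1.3, 0.1]
gripper_width: -0.0002
```

```bash
python3 - <<'E'
from h import *
p=[0.49159,-.025,.1683];print(get_state()["eef_pos"],shift(p,-1.697))
E
```

```text
[ 0.49097324 -0.01853081  0.23393082] [ 0.0063 -0.0014  0.0656 -0.0005]
```

>>> send_rows:
  rows:
    - [[0,0,0.03,0,0],[0,0,0.055,0,0],[0,0,0.069,0,0],[0.003,0,0.069,0,0],[0.006,0,0.069,0,0],[0.008,0,0.069,0,0],[0.0095,0,0.069,0,0],[0.0095,0,0.069,0,0]]

```text
time_s: 12.2
eef_pos: [0.4919, -0.0275, 0.1699]
tcp_rot: [-3.14, 0.001, -1.697]
contact_force: [0.8, 3.1, 1.9]
gripper_width: 0.0002
```

```bash
python3 - <<'E'
from h import *
s=get_state();print(s["eef_pos"],s["contact_force"])
E
```

```text
[ 0.49192421 -0.02745707  0.16989063] [0.75254935 3.14061627 1.89180393]
```

>>> send_rows:
  rows:
    - [[0,0,0,0,0],[-0.004,0,0,0,0],[-0.005,0,0,0,0],[-0.005,0,-0.03,0,0],[-0.005,0,-0.07,0,0],[-0.005,0,-0.11,0,0],[-0.005,0.03,-0.15,0,0],[-0.005,0.07,-0.15,0,0]]

```text
time_s: 12.87
eef_pos: [0.4431, -0.0165, 0.3187]
tcp_rot: [-3.139, -0.0, -1.7]
contact_force: [0.1, -0.3, 0.0]
gripper_width: -0.0001
```

>>> send_rows:
  rows:
    - [[0,0.04,0,0,0],[0,0.08,0,0,0],[0,0.09,0,0,0],[0,0.09,0,0,0],[0,0.09,0,0,0]]

```text
time_s: 13.28
eef_pos: [0.3516, -0.0039, 0.3156]
tcp_rot: [3.141, 0.003, -1.697]
contact_force: [0.6, -0.6, -0.2]
gripper_width: 0.0001
```

```bash
cat > m.py <<'E'
from h import *
st,_=json.load(open("fit.json"))
s=get_state();print(s["eef_pos"],s["contact_force"])
theta("top",st,-2.);theta("side",st,-2.)
im=np.mean([grab_frame("top").astype(float) for _ in range(4)],0).astype(np.uint8)
hsv=cv2.cvtColor(im,cv2.COLOR_RGB2HSV)
m=cv2.inRange(hsv,(18,170,150),(32,255,255))
m[:208]=0;m[255:]=0
for nm,sl in(("left",(290,337)),("right",(345,385))):
    mm=m.copy();mm[:,:sl[0]]=0;mm[:,sl[1]:]=0
    ys,xs=np.nonzero(mm);pts=np.c_[xs,ys].astype(np.float32)
    v=cv2.fitLine(pts,cv2.DIST_HUBER,0,.01,.01).ravel();print(nm,len(pts),pts.mean(0),np.degrees(np.arctan2(v[1],v[0])))
E
python3 m.py
```

```text
[ 0.3515648  -0.00390581  0.31562754] [ 0.57081495 -0.57321794 -0.18701383]
top [297.1  31.8] 38681 [-155.5] 142.7
top [637.4 135.2] 99 [103.7] 255.5
top [338.8 237.6] 32 [-1.7] 0.3
top [336.3 267.8] 23 [-0.2] 30.5
top [ 11.6 373.7] 1217 [-59.3] 295.3
side [256.6 184. ] 49 [-23.8] 36.1
left 164 [323.      219.57927] -40.22097
right 170 [358.7     223.77647] 54.780586
```

θ is now about -1.2°: the stem gives -1.7°, or -0.9° relative to the pointer, and the spokes give -1.6° and -1.1°. One more nudge of about 1.2 mm should do it.

```bash
python3 - <<'E'
from h import *
print(get_state()["eef_pos"],shift([0.49192,-.02746,.1690],-1.697))
E
```

```text
[ 0.35234498 -0.00408045  0.31517154] [ 0.0055 -0.1414  0.1462 -0.001 ]
```

>>> send_rows:
  rows:
    - [[-0.001,-0.04,0,0,0],[-0.001,-0.08,0,0,0],[-0.001,-0.12,0,0,0],[-0.001,-0.141,0,0,0],[-0.001,-0.141,0.03,0,0],[-0.001,-0.141,0.06,0,0],[-0.001,-0.141,0.08,0,0],[-0.001,-0.141,0.08,0,0]]

```text
time_s: 14.25
eef_pos: [0.4903, -0.0211, 0.2315]
tcp_rot: [3.135, -0.004, -1.698]
contact_force: [-0.4, -0.1, -0.9]
gripper_width: 0.0002
```

>>> send_rows:
  rows:
    - [[0,0,0,0,0],[0,0,0.02,0,0],[0,0,0.04,0,0],[0,0,0.055,0,0],[0,0,0.064,0,0],[0,0,0.064,0,0],[0,0,0.064,0,0]]

```text
time_s: 14.83
eef_pos: [0.4923, -0.0207, 0.1723]
tcp_rot: [3.141, 0.001, -1.697]
contact_force: [0.1, 0.2, 0.3]
gripper_width: 0.0
```

```bash
python3 - <<'E'
from h import *
s=get_state();print(s["eef_pos"],s["contact_force"],shift([0.49192,-.02746,.1690],-1.697))
E
```

```text
[ 0.49232971 -0.02069023  0.17225386] [0.12754063 0.21646826 0.31784978] [ 0.0068 -0.0004  0.0033 -0.0004]
```

>>> send_rows:
  rows:
    - [[0.003,0,0.002,0,0],[0.005,0,0.003,0,0],[0.0065,0,0.003,0,0],[0.0075,0,0.003,0,0],[0.0085,0,0.003,0,0],[0.0085,0,0.003,0,0]]

```text
time_s: 15.33
eef_pos: [0.4908, -0.0288, 0.1683]
tcp_rot: [3.14, 0.001, -1.697]
contact_force: [-0.2, 4.1, 0.2]
gripper_width: 0.0002
```

>>> send_rows:
  rows:
    - [[-0.003,0,0,0,0],[-0.005,0,0,0,0],[-0.005,0,-0.03,0,0],[-0.005,0,-0.07,0,0],[-0.005,0,-0.11,0,0],[-0.005,0.0,-0.14,0,0],[-0.005,0.04,-0.14,0,0],[-0.005,0.08,-0.14,0,0]]

```text
time_s: 16.0
eef_pos: [0.4394, -0.0175, 0.3104]
tcp_rot: [3.138, -0.001, -1.701]
contact_force: [-1.6, -1.0, -0.2]
gripper_width: -0.0004
```

>>> send_rows:
  rows:
    - [[0,0.04,0,0,0],[0,0.07,0,0,0],[0,0.09,0,0,0],[0,0.09,0,0,0],[0,0.09,0,0,0],[0,0.09,0,0,0]]

```text
time_s: 16.5
eef_pos: [0.3502, -0.0055, 0.3103]
tcp_rot: [3.136, 0.002, -1.7]
contact_force: [0.3, 0.2, 0.3]
gripper_width: 0.0004
```

```bash
python3 m.py; python3 - <<'E'
from h import *
st,_=json.load(open("fit.json"))
overlay("top",st,0,"t12.png",(200,460,120,290),3)
E
```

```text
[ 0.35017388 -0.00554691  0.31030522] [0.27727923 0.15256272 0.27808213]
top [297.1  31.8] 38686 [-155.5] 142.7
top [637.4 135.2] 99 [103.7] 255.5
top [339.6 237.6] 34 [-0.4] 0.3
top [336.4 267.9] 22 [-0.2] 30.5
top [ 11.6 373.8] 1214 [-59.3] 295.3
side [256.6 183.9] 46 [-23.8] 36.1
left 166 [323.6265 219.9277] -40.941982
right 171 [359.33334 223.74854] 53.126217
```

The stem now reads -0.4° and the spokes -0.9° and +0.4°, so the wheel is at 0 within about 1°. The hand is clear and the force reads zero.

```bash
python3 -c "
from rig import *
print(get_state()['joint_vel'].round(3) if hasattr(get_state()['joint_vel'],'round') else get_state()['joint_vel']);print(sign_off())"
```

```text
[ 0.001 -0.007 -0.004  0.002 -0.     0.    -0.001]
the job is handed in; nothing more can be done
None
```

The valve stem is now at the top of the wheel, in line with the green pointer to within about 1°, and I have handed the job in. I turned the wheel about 147° anticlockwise with the fingers shut. It took two spoke pushes on the uphill half and two small corrections; the force readings I took stayed under about 8 N.

- **Final alignment:** in the top camera the stem reads -0.4° and the two nearest spokes -0.9° and +0.4°. The wheel stayed put when the hand withdrew, and the arm ended well clear with essentially no contact force, at about 16.5 s of the 67 s allowed.
- **Disagreement:** in the side camera the fingertips looked about 22 mm higher than the stated TCP and `tips_ahead` imply. I set the depth from the pictures and the contact force instead, and the pushes worked as expected.
- **Not checked:** the 12-picture limit stopped me from viewing the last picture, so the final check is numerical only. The side camera could not see the stem at the end. I did not measure the loose items again; at no time did the hand go down near them.

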